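# Load the centrifuge in balance with two duplicate samples

### The arm

A 6-joint arm with a two-finger parallel gripper is mounted at the origin on the work surface; the furniture and walls round the work are solid. World frame = base frame: x ahead of the robot, y to its left, z up, the work surface at z = 0. Lengths are in mm, angles in rad, forces in N, time in s.
With the tool pointing down it reaches from about 350 to 775 mm from the base axis. Payload 7.3 kg.
Tool frame: the origin (TCP) lies midway between the tips of the shut fingers; the grasp point (between the pads) lies 19 mm behind it (bot.tcp_to_grasp is the distance from the TCP to the grasp point, in mm); z points along the fingers, y is the line along which they close (so a half turn about z gives the same grasp; the last joint's range is limited). The gripper opens to 92 mm and grips with 3 to 60 N. Pads are 19 mm wide; open, the fingers measure 130 mm over their backs; the gripper's body (75 mm by 190 mm) begins 47 mm behind the grasp point.
Start: joints at [-1.416, 0.342, 1.524, -0, 1.275, -0.146], TCP at [155.572, -501.44, 226.741] pointing down, gripper open.
Joint ranges: [-2.53, 2.53], [-0.77, 2.02], [0.04, 2.7], [-1, 4.14], [0.28, 2.66], [-3.11, 3.11]. Speed limits (rad/s): [2.57, 2.57, 3.14, 3.14, 3.14, 3.14].

### API

Orientations are given as a 3x3 rotation matrix whose columns are the frame's x, y, z axes.
In Python, from bench import bot, viewer, job_done gives the robot as it stands.
- The arm moves only by the shell command python3 -m creep 'ROWS' [FORCE]. ROWS is JSON, a list of rows, each a list of 3 entries, a list of its own where there are three numbers: the turn, a rotation vector about the world's x, y, z in degrees, then the shift along the world's x, y, z in cm, then the finger opening in cm, from 0 to 9.18. In form: [[[ax, ay, az], [dx, dy, dz], hand], ...]. A call has 1 to 8 rows; each row shifts and turns the commanded pose from where the row before left it; what a row does not reach is not made up. A row lasts 1/10 s, in which the tool goes at most 50 mm and 8.59 degrees, less where a joint would pass 70% of its speed; a pose out of reach is approached as far as the arm can. A call is refused whole if a number of a shift passes 5 or a number of a turn 8.59, either way. A call with a gripper value outside its range is refused whole. The fingers move at their own pace and stop on an object; FORCE is the grip in N (left out, the last holds). Time passes only in rows, so rows that do not move let the fingers close. It gives the time, the measured TCP pose, the force, the opening and the grip force at its end, in the units of the state.
- bot.get_state(): the state, without advancing time (a new reading comes with each control period).
- viewer.read_camera(name): name is "side" or "top" or "wrist"; returns a dict with "img" (384x512x3 uint8, red, green, blue), "fx", "fy", "cx", "cy" (pixels), "R" (3x3) and "t" (3): a world point X has camera coordinates R X + t; the wrist camera has in their place "tool_from_camera" (4x4, takes a point from camera to tool coordinates, whose origin is the TCP and whose axes are the flange's). Camera axes: x right, y down, z forward; pixel columns grow to the right and rows downward; lengths in mm; the calibration is good to about 2 mm. A picture is of the moment at which its call begins: read the wrist's pose just before it. There is no depth.
- job_done(): hands the job in; it is judged then, once.
The state is a dict: "t": time; "joint_pos": joint angles; "joint_vel": joint speeds; "effort": joint torques, N m; "tool_pos": TCP position; "tcp_rot": TCP orientation; "wrist_force": force on the tool from outside, world axes, zero at the start; "moment": the same for the moment, N m; "finger_gap": opening from 0.0 (shut) to 1.0 (fully open); "grip_force": force on a finger pad.
Only numpy, scipy, OpenCV 4.12 (cv2) and the standard library are available. Lean on these libraries where they do the work, as an engineer would, in place of code of your own. Each camera call takes 0.05 s, during which the arm holds its last target. There are 200 camera calls.

### The job

Two samples were made up in duplicate, one pair of vials with red caps and one pair with green caps. Take these four vials out of the rack and seat each upright in its own cup of the centrifuge rotor, right down, so that the rotor is balanced: the two red ones opposite each other and the two green ones opposite each other. Leave the black-capped vial standing in the rack where it is.

Things in the scene. Friction and masses are not known exactly. Their poses are not given: they have to be found in the camera images.
- red_vial_1: glass screw vial, 15 mm across, 50 mm tall, 14 g, with a red ribbed cap (the top 10 mm, 15 mm across); origin: centre of its underside, z up through the cap. At the start it stands upright in a bore of the rack, its origin 6 mm above the bench, so that its top 20 mm (cap and some glass) stand clear of the rack. One of two alike.
- red_vial_2: glass screw vial, 15 mm across, 50 mm tall, 14 g, with a red ribbed cap (the top 10 mm, 15 mm across); origin: centre of its underside, z up through the cap. At the start it stands upright in a bore of the rack, its origin 6 mm above the bench, so that its top 20 mm (cap and some glass) stand clear of the rack. The other red-capped one.
- green_vial_1: glass screw vial, 15 mm across, 50 mm tall, 14 g, with a green ribbed cap (the top 10 mm, 15 mm across); origin: centre of its underside, z up through the cap. At the start it stands upright in a bore of the rack, its origin 6 mm above the bench, so that its top 20 mm (cap and some glass) stand clear of the rack. One of two alike.
- green_vial_2: glass screw vial, 15 mm across, 50 mm tall, 14 g, with a green ribbed cap (the top 10 mm, 15 mm across); origin: centre of its underside, z up through the cap. At the start it stands upright in a bore of the rack, its origin 6 mm above the bench, so that its top 20 mm (cap and some glass) stand clear of the rack. The other green-capped one.
- black_vial: glass screw vial, 15 mm across, 50 mm tall, 14 g, with a black ribbed cap (the top 10 mm, 15 mm across); origin: centre of its underside, z up through the cap. At the start it stands upright in a bore of the rack, its origin 6 mm above the bench, so that its top 20 mm (cap and some glass) stand clear of the rack. The only one of its kind; it stays in the rack.
- cup_blue_1: Blue cup of the centrifuge rotor; origin: centre of its inner floor, 66 mm above the bench, z up. Round, upright, like the other three: bore 24 mm across, flaring over its top 10 mm to a 35 mm mouth; rim 30 mm above the inner floor, so a seated vial stands 20 mm out. It faces the other blue cup across the rotor's axis; the aluminium cups stand between them.
- cup_blue_2: The other blue cup of the centrifuge rotor; origin: centre of its inner floor, 66 mm above the bench, z up. The four cup centres lie a quarter turn apart on a circle of 42 mm radius. The rotor turns freely on its upright shaft: about 0.7 N of sideways push on a cup moves it and it stays where it is left, so read the cups again before each set-down.
- cup_metal_1: Bare aluminium cup of the centrifuge rotor; origin: centre of its inner floor, 66 mm above the bench, z up. It faces the other aluminium cup. The rotor stands in an open round bowl, 186 mm across, its rim 98 mm above the bench, in a white centrifuge about 0.25 m square, fixed to the bench.
- cup_metal_2: The other bare aluminium cup of the centrifuge rotor; origin: centre of its inner floor, 66 mm above the bench, z up. The centrifuge's lid stands open, hinged 116 mm behind the rotor's axis (on the side away from the robot) and leaning back, its top 0.29 m above the bench.
- rack: white vial rack, 62 x 146 x 36 mm, fixed; origin: centre of its underside, y along its long side. Two rows (26 mm apart) of six bores, 22 mm apart along y, floors 6 mm up; vials have about 1 mm of play, so draw them straight up. Along y at least one bore is empty between vials: fingers that close along y and open no more than 30 mm go between them.

How it is judged:
By the outcome, as a careful person would: the job done as asked, in the order asked, and still so for the second after the job is handed in, with the robot touching nothing.
It also fails if it takes over 136 s, if anything falls off the work surface, if the arm or the gripper's body presses on something with over 40 N, if the wrist force passes 120 N, or if a joint passes its speed limit or range.

## Working session

There is one attempt and no reset: what is moved stays moved. The work goes in short steps, Python scripts to look and compute and a shell command to move; the robot and the scene stay as the last step left them, time stands still between calls to the robot, and variables do not carry over. Pictures are saved under pics/ and viewed, at most 14 in all, crops included, and the job is handed in when it is done.

```bash
mkdir -p pics; ls
python3 - <<'E'
from bench import bot, viewer
import cv2,numpy as np
s=bot.get_state();print(s['t'],s['tool_pos'],s['tcp_rot'],s['finger_gap'])
for n in("top","side"):
    c=viewer.read_camera(n);cv2.imwrite(f"pics/{n}0.png",c["img"][:,:,::-1])
    print(n,c['fx'],c['cx'],c['cy'],np.round(c['R'],3).tolist(),np.round(c['t'],1), np.round(-c['R'].T@c['t']))
print(viewer.read_camera("wrist")['tool_from_camera'])
E
```

```text
pics
0.0 [ 155.51145501 -501.01199768  226.04052924] [[ 9.55099516e-01  2.96285084e-01 -2.50930317e-04]
 [ 2.96285109e-01 -9.55098280e-01  1.55245509e-03]
 [ 2.20306173e-04 -1.55709602e-03 -9.99998763e-01]] 1.0002964660484883
top 367.8777982430159 252.74220469533665 190.94579025413444 [[0.017, -1.0, -0.006], [-0.98, -0.015, -0.198], [0.197, 0.01, -0.98]] [  3.9 534.8 835.6] [359.   4. 925.]
side 487.05734163529587 260.2912043302952 197.41986534630118 [[0.149, 0.989, 0.018], [0.75, -0.101, -0.654], [-0.644, 0.111, -0.757]] [ -73.7 -354.1 1421.8] [1193. -120.  846.]
[[-5.39589789e-05 -9.68499126e-01 -2.49016949e-01  6.67598727e+01]
 [ 9.99999836e-01  8.96433837e-05 -5.65337056e-04  7.44011499e-01]
 [ 5.69851167e-04 -2.49016939e-01  9.68498962e-01 -1.58976008e+02]
 [ 0.00000000e+00  0.00000000e+00  0.00000000e+00  1.00000000e+00]]
```

View pics/top0.png

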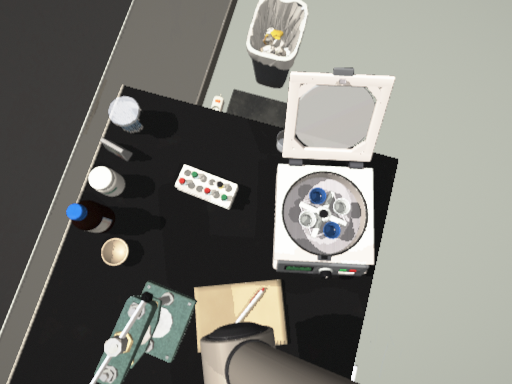

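View pics/side0.png

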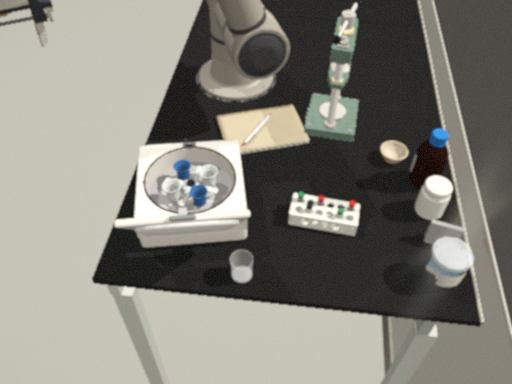

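The top view shows the rack at about (207,187) and the rotor at about (324,213). The side view shows the rack at about (324,212) and the rotor at about (190,183). I'll enlarge both.

Run:
```python
import cv2,numpy as np
t=cv2.imread("pics/top0.png");s=cv2.imread("pics/side0.png")
f=lambda im,x,y,w,h,k:cv2.resize(im[y:y+h,x:x+w],None,fx=k,fy=k,interpolation=cv2.INTER_CUBIC)
# rack: top (170..245,160..212), side (285..365,185..240)
a=f(t,170,160,80,54,5);b=f(s,284,185,80,54,5)
c=f(t,280,170,80,60,5)[:, :];d=f(s,150,150,80,60,5)
cv2.imwrite("pics/crop0.png",np.vstack([np.hstack([a,b]),np.hstack([c,d])]))
```

```text
(no output)
```

View pics/crop0.png

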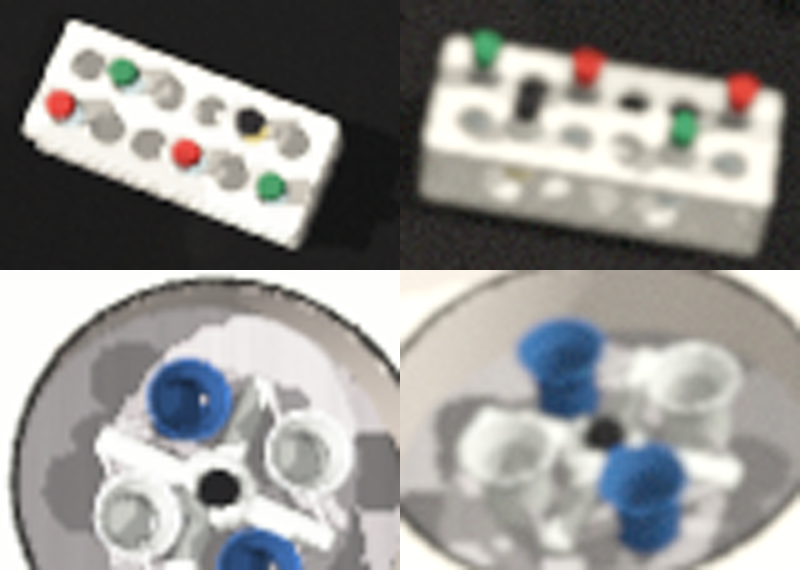

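Both crops show every cap and cup rim. One row holds red A (182.2,180.8), red C (207,190.6) and green D (224,197.4). The other holds green B (195,174.6) and black (220,185). Next I'll triangulate these.

```bash
cat > h.py <<'E'
from bench import bot, viewer
import cv2,numpy as np
def P(c):
    return np.array([[c['fx'],0,c['cx']],[0,c['fy'],c['cy']],[0,0,1]])@np.c_[c['R'],c['t']]
def tri(P1,a,P2,b):
    X=cv2.triangulatePoints(P1,P2,np.float64(a),np.float64(b));X=X[:3]/X[3]
    return X
def wrist():
    s=bot.get_state();c=viewer.read_camera("wrist")
    W=np.eye(4);W[:3,:3]=s['tcp_rot'];W[:3,3]=s['tool_pos']
    M=np.linalg.inv(W@c['tool_from_camera']);c['R']=M[:3,:3];c['t']=M[:3,3];return c
def atz(Pm,u,z):
    "world xy on plane z of pixel u"
    H=np.c_[Pm[:,0],Pm[:,1],Pm[:,2]*z+Pm[:,3]]
    p=np.linalg.solve(H,[u[0],u[1],1]);return p[:2]/p[2]
E
python3 - <<'E'
from h import *
Pt=P(viewer.read_camera("top"));Ps=P(viewer.read_camera("side"))
n="redA greenB redC greenD blue1 metalR metalL blue2".split()
a=np.array([(182.2,180.8),(194.8,174.6),(207.2,190.6),(224.2,197.4),(318,196),(342,206.6),(307.6,220),(332,230)]).T
b=np.array([(352.4,203),(340.8,210.4),(321.6,197.8),(301.2,194),(198.6,191.6),(171.4,185.4),(209,171.6),(183,165)]).T
X=tri(Pt,a,Ps,b)
for k,x in zip(n,X.T):print(k,x.round(1))
E
```

```text
redA [558.3 187.7  51.4]
greenB [574.5 157.9  50.8]
redC [534.8 125.6  51.2]
greenD [518.6  83.9  51.7]
blue1 [ 517.7 -135.3   91.9]
metalR [ 493.6 -189.8   92.6]
metalL [ 462.1 -110.    90.5]
blue2 [ 439.7 -163.8   95.4]
```

```bash
python3 -m creep '[[[0,0,-3.8],[2.5,3.5,0],9],[[0,0,-3.8],[2.5,3.5,0],9],[[0,0,-3.8],[2.5,3.5,0],9],[[0,0,-3.8],[2.5,3.5,0],9],[[0,0,-3.8],[2.5,3.5,0],9]]' && python3 -m creep '[[[0,0,-3.8],[2.5,3.5,0],9],[[0,0,-3.8],[2.5,3.5,0],9],[[0,0,-3.8],[2.5,3.5,0],9],[[0,0,-3.8],[2.5,3.5,0],9],[[0,0,-3.8],[2.5,3.5,0],9],[[0,0,0],[0,0,0],9],[[0,0,0],[0,0,0],9]]'
python3 - <<'E'
from h import *
c=wrist();cv2.imwrite("pics/w1.png",c['img'][:,:,::-1]);np.save("w1P.npy",P(c))
s=bot.get_state();print(s['t'],s['tool_pos'],s['joint_pos'])
E
```

```text
t: 0.75
tool_pos: [281.2, -324.9, 226.7]
tcp_rot: [[0.999, -0.034, 0.0], [-0.034, -0.999, -0.0], [0.0, 0.0, -1.0]]
wrist_force: [0.5, -0.3, 0.1]
finger_gap: 0.979
grip_force: 0.0
t: 1.45
tool_pos: [405.7, -150.8, 226.6]
tcp_rot: [[0.936, -0.351, -0.001], [-0.351, -0.936, -0.0], [-0.0, 0.0, -1.0]]
wrist_force: [-0.3, -1.1, 0.2]
finger_gap: 0.978
grip_force: 0.0
1.5 [ 405.35135254 -151.57136037  226.64590012] [-5.34872134e-01  1.72701148e-01  1.75691675e+00 -6.10374625e-04
  1.21223769e+00  1.39701876e+00]
```

View pics/w1.png

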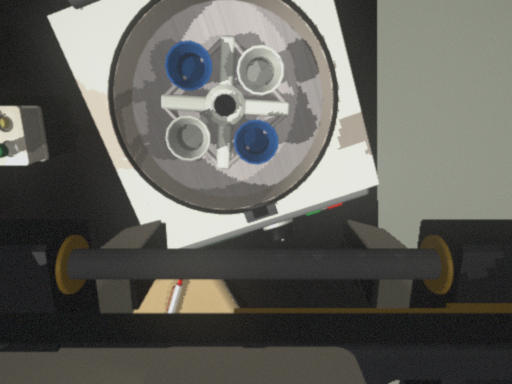

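The wrist view shows the cup rims at blue (188,65), metal (261,70), metal (188,138) and blue (257,142), with the hub at (225,104). I'll compute the cups, then view the rack.

```bash
python3 -m creep '[[[0,0,0],[0.7,3.6,0],9],[[0,0,0],[0.7,3.6,0],9],[[0,0,0],[0.7,3.6,0],9],[[0,0,0],[0.7,3.6,0],9],[[0,0,0],[0.7,3.6,0],6],[[0,0,0],[0.7,3.6,0],4],[[0,0,0],[0.7,3.6,0],3],[[0,0,0],[0.7,3.6,0],3]]' &&  python3 -m creep '[[[0,0,0],[0,0,0],3],[[0,0,0],[0,0,0],3],[[0,0,0],[0,0,0],3],[[0,0,0],[0,0,0],3]]'
python3 - <<'E'
from h import *
p=np.load("w1P.npy")
for u in [(188,65),(261,70),(188,138),(257,142)]:print(atz(p,u,96).round(1))
c=wrist();im=c['img'][:,:,::-1];np.save("w2P.npy",P(c))
cv2.imwrite("pics/w2.png",cv2.resize(im[:220,100:400],None,fx=2.6,fy=2.6,interpolation=cv2.INTER_CUBIC))
s=bot.get_state();print(s['t'],s['tool_pos'],s['finger_gap'],s['joint_pos'])
E
```

```text
t: 2.3
tool_pos: [462.0, 136.2, 226.8]
tcp_rot: [[0.934, -0.357, 0.0], [-0.357, -0.934, -0.0], [0.0, 0.0, -1.0]]
wrist_force: [1.2, -0.8, -0.5]
finger_gap: 0.682
grip_force: 0.0
t: 2.7
tool_pos: [461.6, 135.0, 226.8]
tcp_rot: [[0.934, -0.357, -0.0], [-0.357, -0.934, -0.0], [-0.0, 0.0, -1.0]]
wrist_force: [0.4, -0.7, -0.4]
finger_gap: 0.349
grip_force: 0.0
[ 518.5 -135.3]
[ 493.6 -190.5]
[ 463.4 -111.4]
[ 439.  -166.6]
2.75 [461.63201186 135.18896705 226.85261585] 0.3328393817453343 [ 1.25566117e-01  2.61491195e-01  1.63919091e+00 -2.94164039e-04
  1.24092350e+00  2.06101985e+00]
```

View pics/w2.png

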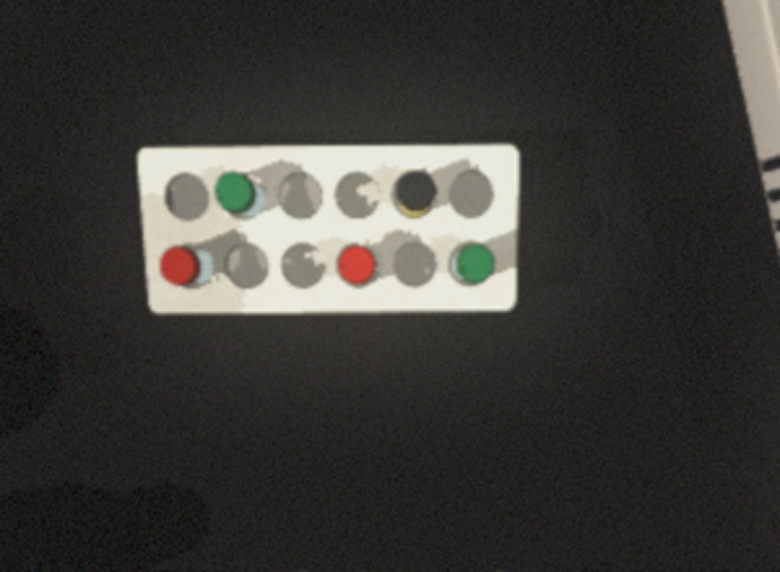

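The rack sits square to the image. Crop positions: red A (180,266), green B (235,192), red C (356,265), green D (475,263), black (415,191).

Run:
```python
from h import *
p=np.load("w2P.npy")
X={n:atz(p,(u[0]/2.6+100,u[1]/2.6),56) for n,u in dict(A=(180,266),B=(235,192),C=(356,265),D=(475,263)).items()}
for n in X:print(n,X[n].round(1),(X[n]-[461.6,135.2]).round(1))
print(np.linalg.norm(X['A']-X['D']),np.linalg.norm(X['A']-X['C']),np.degrees(np.arctan2(*(X['A']-X['D'])[::-1])))
```

```text
A [556.8 186. ] [95.2 50.8]
B [573.4 156.4] [111.8  21.2]
C [533.8 124.6] [ 72.2 -10.6]
D [518.6  82.9] [ 57.  -52.3]
109.89218907690177 65.58422776644326 69.66488308847417
```

```bash
python3 -m creep '[[[0,0,0],[2.38,1.27,0],2.8],[[0,0,0],[2.38,1.27,0],2.8],[[0,0,0],[2.38,1.27,0],2.8],[[0,0,0.5],[2.38,1.27,0],2.8],[[0,0,0],[0,0,-4],2.8],[[0,0,0],[0,0,-4],2.8],[[0,0,0],[0,0,-4],2.8],[[0,0,0],[0,0,0],2.8]]' &&  python3 -m creep '[[[0,0,0],[0,0,0],2.8],[[0,0,0],[0,0,0],2.8],[[0,0,0],[0,0,0],2.8]]'
python3 - <<'E'
from h import *
q=[]
for i in range(3):
    c=wrist();q.append(bot.get_state()['tool_pos'])
print(np.round(q,1),bot.get_state()['finger_gap']*92)
E
```

```text
t: 3.55
tool_pos: [553.3, 185.7, 101.6]
tcp_rot: [[0.938, -0.347, -0.011], [-0.347, -0.938, -0.002], [-0.01, 0.006, -1.0]]
wrist_force: [-0.6, -0.6, 0.8]
finger_gap: 0.302
grip_force: 0.0
t: 3.85
tool_pos: [558.2, 187.5, 109.3]
tcp_rot: [[0.938, -0.347, 0.004], [-0.347, -0.938, 0.001], [0.004, -0.002, -1.0]]
wrist_force: [-1.6, 0.1, 0.2]
finger_gap: 0.302
grip_force: 0.0
[[557.9 187.5 108.9]
 [557.6 187.5 108.5]
 [557.4 187.5 108.1]] 28.150331350590324
```

```bash
python3 -m creep '[[[0,0,0],[-0.05,-0.13,-1.5],2.8],[[0,0,0],[0,0,-1.5],2.8],[[0,0,0],[0,0,-1.3],2.8],[[0,0,0],[0,0,-1],2.8],[[0,0,0],[0,0,-0.8],2.8],[[0,0,0],[0,0,-0.7],2.8],[[0,0,0],[0,0,0],2.8],[[0,0,0],[0,0,0],2.8]]' &&  python3 -m creep '[[[0,0,0],[0,0,0],2.8],[[0,0,0],[0,0,0],1.3],[[0,0,0],[0,0,0],1.3],[[0,0,0],[0,0,0],1.3],[[0,0,0],[0,0,0],1.3],[[0,0,0],[0,0,0],1.3],[[0,0,0],[0,0,0],1.3],[[0,0,0],[0,0,0],1.3]]' 12
```

```text
t: 4.8
tool_pos: [556.5, 186.1, 38.9]
tcp_rot: [[0.938, -0.346, 0.0], [-0.346, -0.938, -0.0], [0.0, -0.0, -1.0]]
wrist_force: [-0.3, 0.3, 0.5]
finger_gap: 0.307
grip_force: 0.0
t: 5.6
tool_pos: [556.4, 186.1, 38.9]
tcp_rot: [[0.938, -0.346, 0.0], [-0.346, -0.938, 0.0], [0.0, -0.0, -1.0]]
wrist_force: [0.3, 0.5, 2.9]
finger_gap: 0.158
grip_force: 12.0
```

```bash
python3 -m creep '[[[0,0,0],[0,0,1],1.3],[[0,0,0],[0,0,1],1.3],[[0,0,0],[0,0,2],1.3],[[0,0,0],[0,0,2],1.3],[[0,0,0],[0,0,3],1.3],[[0,0,0],[0,0,4],1.3],[[0,0,0],[0,0,3.8],1.3],[[0,0,0],[0,0,2],1.3]]' &&  python3 -m creep '[[[0,0,0],[-1.9,-4.21,0],1.3],[[0,0,0],[-1.9,-4.21,0],1.3],[[0,0,0],[-1.9,-4.21,0],1.3],[[0,0,0],[-1.9,-4.21,0],1.3],[[0,0,0],[-1.9,-4.21,0],1.3],[[0,0,0],[-1.9,-4.21,0],1.3],[[0,0,0],[-1.9,-4.21,0],1.3],[[0,0,0],[-1.9,-4.21,0],1.3]]' && python3 -m creep '[[[0,0,0],[0,0,0],1.3],[[0,0,0],[0,0,0],1.3],[[0,0,0],[0,0,0],1.3],[[0,0,0],[0,0,0],1.3],[[0,0,0],[0,0,0],1.3]]'
cat >> h.py <<'E'
def blue(c):
    "pixel centres of blue blobs (dilated mask, filled by minEnclosingCircle), world at z=96"
    hsv=cv2.cvtColor(c['img'],cv2.COLOR_RGB2HSV)
    m=cv2.inRange(hsv,(98,110,40),(125,255,255))
    cs,_=cv2.findContours(m,cv2.RETR_EXTERNAL,cv2.CHAIN_APPROX_NONE)
    for k in cs:
        if cv2.contourArea(k)>200:
            u,r=cv2.minEnclosingCircle(k);print(np.round(u,1),round(r,1),atz(P(c),u,96).round(1))
def look(name):
    c=wrist();im=c['img'][:,:,::-1];np.save(name+"P.npy",P(c));blue(c)
    s=bot.get_state();print(s['t'],s['tool_pos'].round(1),s['finger_gap']*92)
    cv2.imwrite(f"pics/{name}.png",cv2.resize(im[:300,90:390],None,fx=2,fy=2,interpolation=cv2.INTER_CUBIC))
E
python3 -c "
from h import *
look('w3')
c=dict(img=cv2.imread('pics/w1.png')[:,:,::-1].copy());import h
p=np.load('w1P.npy');h.P=lambda c:p;blue(c)"
```

```text
t: 6.4
tool_pos: [557.2, 186.1, 231.5]
tcp_rot: [[0.938, -0.346, 0.006], [-0.346, -0.938, 0.001], [0.005, -0.003, -1.0]]
wrist_force: [0.9, -0.4, 0.0]
finger_gap: 0.159
grip_force: 11.9
t: 7.2
tool_pos: [403.1, -152.2, 227.8]
tcp_rot: [[0.938, -0.346, 0.001], [-0.346, -0.938, -0.001], [0.001, 0.001, -1.0]]
wrist_force: [0.9, -0.2, 0.4]
finger_gap: 0.161
grip_force: 11.9
t: 7.7
tool_pos: [404.7, -149.7, 226.8]
tcp_rot: [[0.939, -0.344, -0.0], [-0.344, -0.939, -0.0], [-0.0, 0.0, -1.0]]
wrist_force: [0.1, 0.6, 0.0]
finger_gap: 0.158
grip_force: 11.9
[256.8 139.9] 21.9 [ 439.9 -165.7]
[189.6  63.1] 24.7 [ 518.3 -135.1]
7.75 [ 404.6 -149.8  226.8] 14.67793929798993
[255.6 141.3] 21.9 [ 439.9 -165.7]
[188.2  65. ] 24.7 [ 518.4 -135.4]
```

View pics/w3.png

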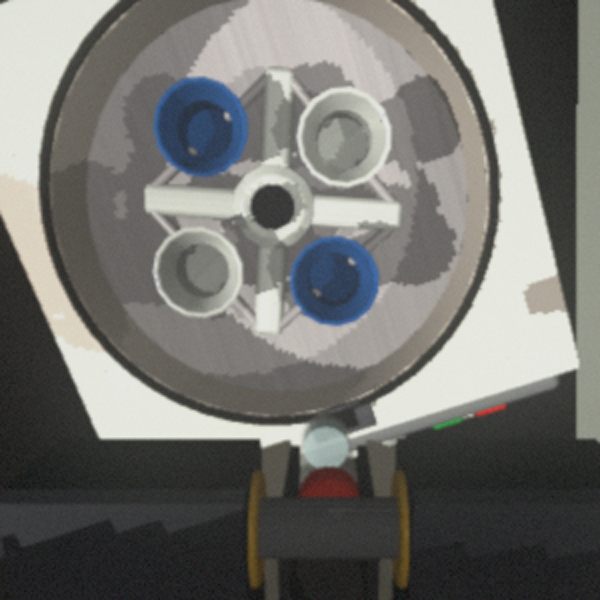

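The rotor hasn't turned: the blue cups agree with the earlier view. The vial hangs straight, its bottom at crop (326,444). I'll move over cup blue1.

```bash
python3 -c "
from h import *
print(atz(np.load('w3P.npy'),(326/2+90,444/2),194))"
python3 -m creep '[[[0,0,0],[2.84,0.36,0],1.3],[[0,0,0],[2.84,0.36,0],1.3],[[0,0,0],[2.84,0.36,0],1.3],[[0,0,0],[2.84,0.36,0],1.3],[[0,0,0],[0,0,-2],1.3],[[0,0,0],[0,0,-3],1.3],[[0,0,0],[0,0,-1],1.3],[[0,0,0],[0,0,0],1.3]]' && python3 -m creep '[[[0,0,0],[0,0,0],1.3],[[0,0,0],[0,0,0],1.3],[[0,0,0],[0,0,0],1.3],[[0,0,0],[0,0,0],1.3],[[0,0,0],[0,0,0],1.3]]'
```

```text
[ 402.74034074 -148.89980809]
t: 8.55
tool_pos: [517.1, -135.5, 165.4]
tcp_rot: [[0.938, -0.346, -0.003], [-0.346, -0.938, 0.001], [-0.004, -0.0, -1.0]]
wrist_force: [-0.4, 0.1, 0.0]
finger_gap: 0.152
grip_force: 11.9
t: 9.05
tool_pos: [518.0, -136.4, 167.2]
tcp_rot: [[0.938, -0.346, 0.001], [-0.346, -0.938, -0.0], [0.001, 0.0, -1.0]]
wrist_force: [-0.4, 0.4, -0.1]
finger_gap: 0.158
grip_force: 11.9
```

```bash
python3 -m creep '[[[0,0,0],[0.1,0.05,-1.2],1.3],[[0,0,0],[0,0,-1.2],1.3],[[0,0,0],[0,0,-1.2],1.3],[[0,0,0],[0,0,-1],1.3],[[0,0,0],[0,0,-0.8],1.3],[[0,0,0],[0,0,-0.7],1.3],[[0,0,0],[0,0,-0.4],1.3],[[0,0,0],[0,0,-0.25],1.3]]' && python3 -m creep '[[[0,0,0],[0,0,0],1.3],[[0,0,0],[0,0,0],1.3],[[0,0,0],[0,0,0],1.3]]'
```

```text
t: 9.85
tool_pos: [518.9, -135.9, 98.9]
tcp_rot: [[0.938, -0.346, -0.0], [-0.346, -0.938, -0.0], [-0.0, 0.0, -1.0]]
wrist_force: [-0.8, -0.7, 3.0]
finger_gap: 0.159
grip_force: 12.0
t: 10.15
tool_pos: [519.0, -135.9, 99.6]
tcp_rot: [[0.938, -0.346, 0.0], [-0.346, -0.938, -0.0], [0.001, 0.0, -1.0]]
wrist_force: [-0.1, 0.7, -0.7]
finger_gap: 0.156
grip_force: 12.0
```

```bash
python3 -m creep '[[[0,0,0],[0,0,0],1.9],[[0,0,0],[0,0,0],2.4],[[0,0,0],[0,0,0],2.4],[[0,0,0],[0,0,0],2.4],[[0,0,0],[0,0,0],2.4],[[0,0,0],[0,0,0.5],2.4],[[0,0,0],[0,0,1],2.4],[[0,0,0],[0,0,1.5],2.4]]' && python3 -m creep '[[[0,0,0],[0,0,3],2.4],[[0,0,0],[0,0,4],2.4],[[0,0,0],[0,0,2.7],2.4],[[0,0,0],[0.25,4.34,0],2.8],[[0,0,0],[0.25,4.34,0],2.8],[[0,0,0],[0.25,4.34,0],2.8],[[0,0,0],[0.25,4.34,0],2.8],[[0,0,0],[0.25,4.34,0],2.8]]' && python3 -m creep '[[[0,0,0],[0.25,4.34,0],2.8],[[0,0,0],[0,0,-4],2.8],[[0,0,0],[0,0,-4],2.8],[[0,0,0],[0,0,-4],2.8],[[0,0,0],[0,0,0],2.8],[[0,0,0],[0,0,0],2.8],[[0,0,0],[0,0,0],2.8],[[0,0,0],[0,0,0],2.8]]' && python3 -m creep '[[[0,0,0],[0,0,0],2.8],[[0,0,0],[0,0,0],2.8],[[0,0,0],[0,0,0],2.8]]'
```

```text
t: 10.95
tool_pos: [518.6, -135.7, 129.7]
tcp_rot: [[0.938, -0.346, -0.001], [-0.346, -0.938, 0.0], [-0.001, 0.0, -1.0]]
wrist_force: [-0.0, 0.1, 0.9]
finger_gap: 0.261
grip_force: 0.0
t: 11.75
tool_pos: [531.3, 82.8, 227.4]
tcp_rot: [[0.938, -0.347, 0.001], [-0.347, -0.938, -0.0], [0.001, -0.0, -1.0]]
wrist_force: [0.7, -0.4, -0.3]
finger_gap: 0.303
grip_force: 0.0
t: 12.55
tool_pos: [535.3, 124.6, 108.7]
tcp_rot: [[0.938, -0.347, 0.004], [-0.347, -0.938, 0.0], [0.004, -0.002, -1.0]]
wrist_force: [-0.5, -0.7, 0.3]
finger_gap: 0.305
grip_force: 0.0
t: 12.85
tool_pos: [534.0, 124.6, 106.7]
tcp_rot: [[0.938, -0.346, 0.001], [-0.346, -0.938, -0.0], [0.001, -0.0, -1.0]]
wrist_force: [0.2, -0.2, -0.4]
finger_gap: 0.306
grip_force: 0.0
```

```bash
python3 -m creep '[[[0,0,0],[0,0,-1.5],2.8],[[0,0,0],[0,0,-1.5],2.8],[[0,0,0],[0,0,-1.3],2.8],[[0,0,0],[0,0,-1],2.8],[[0,0,0],[0,0,-0.8],2.8],[[0,0,0],[0,0,-0.67],2.8],[[0,0,0],[0,0,0],2.8],[[0,0,0],[0,0,0],2.8]]' &&  python3 -m creep '[[[0,0,0],[0,0,0],2.8],[[0,0,0],[0,0,0],1.3],[[0,0,0],[0,0,0],1.3],[[0,0,0],[0,0,0],1.3],[[0,0,0],[0,0,0],1.3],[[0,0,0],[0,0,0],1.3],[[0,0,0],[0,0,0],1.3],[[0,0,0],[0,0,0],1.3]]' 12 && python3 -m creep '[[[0,0,0],[0,0,1],1.3],[[0,0,0],[0,0,1],1.3],[[0,0,0],[0,0,2],1.3],[[0,0,0],[0,0,2],1.3],[[0,0,0],[0,0,3],1.3],[[0,0,0],[0,0,4],1.3],[[0,0,0],[0,0,3.8],1.3],[[0,0,0],[0,0,2],1.3]]' &&  python3 -m creep '[[[0,0,0],[-1.84,-3.92,0],1.3],[[0,0,0],[-1.84,-3.92,0],1.3],[[0,0,0],[-1.84,-3.92,0],1.3],[[0,0,0],[-1.84,-3.92,0],1.3],[[0,0,0],[-1.84,-3.92,0],1.3],[[0,0,0],[-1.84,-3.92,0],1.3],[[0,0,0],[-1.84,-3.92,0],1.3],[[0,0,0],[0,0,0],1.3]]' && python3 -m creep '[[[0,0,0],[0,0,0],1.3],[[0,0,0],[0,0,0],1.3],[[0,0,0],[0,0,0],1.3],[[0,0,0],[0,0,0],1.3],[[0,0,0],[0,0,0],1.3]]'
python3 -c "
from h import *
look('w4')"
```

```text
t: 13.65
tool_pos: [534.1, 124.6, 38.7]
tcp_rot: [[0.938, -0.346, 0.0], [-0.346, -0.938, -0.0], [0.0, -0.0, -1.0]]
wrist_force: [0.0, -1.1, -0.7]
finger_gap: 0.303
grip_force: 0.0
t: 14.45
tool_pos: [534.1, 124.6, 38.8]
tcp_rot: [[0.938, -0.346, 0.001], [-0.346, -0.938, 0.0], [0.001, -0.0, -1.0]]
wrist_force: [0.4, 0.7, 4.2]
finger_gap: 0.154
grip_force: 12.0
t: 15.25
tool_pos: [534.8, 124.7, 231.0]
tcp_rot: [[0.938, -0.346, 0.006], [-0.346, -0.938, 0.0], [0.005, -0.002, -1.0]]
wrist_force: [0.3, 0.9, -1.0]
finger_gap: 0.16
grip_force: 12.0
t: 16.05
tool_pos: [403.3, -153.6, 227.4]
tcp_rot: [[0.936, -0.352, 0.0], [-0.352, -0.936, -0.002], [0.001, 0.002, -1.0]]
wrist_force: [0.5, 1.2, 0.4]
finger_gap: 0.159
grip_force: 12.0
t: 16.55
tool_pos: [405.3, -149.1, 226.5]
tcp_rot: [[0.939, -0.345, -0.0], [-0.345, -0.939, -0.0], [-0.0, 0.0, -1.0]]
wrist_force: [-0.2, 0.6, -0.8]
finger_gap: 0.161
grip_force: 12.0
[257.6 140.5] 22.0 [ 439.8 -165.6]
[190.4  63.7] 24.8 [ 518.3 -135.1]
16.6 [ 405.3 -149.2  226.5] 14.408987366817154
```

View pics/w4.png

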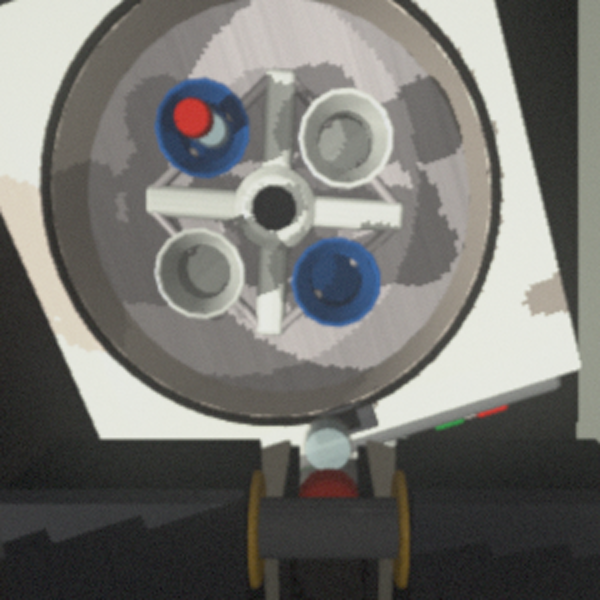

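Red 1 stands in blue1 with its cap at crop (192,118), and the rotor hasn't moved. I'll set the second red vial in blue2.

```bash
python3 -c "
from h import *
print(atz(np.load('w4P.npy'),(192/2+90,118/2),116))"
python3 -m creep '[[[0,0,0],[1.71,-0.85,0],1.3],[[0,0,0],[1.71,-0.85,0],1.3],[[0,0,0],[0,0,-2],1.3],[[0,0,0],[0,0,-3],1.3],[[0,0,0],[0,0,-0.95],1.3],[[0,0,0],[0,0,0],1.3],[[0,0,0],[0,0,0],1.3],[[0,0,0],[0,0,0],1.3]]' && python3 -m creep '[[[0,0,0],[0,0,0],1.3],[[0,0,0],[0,0,0],1.3],[[0,0,0],[0,0,0],1.3]]'
```

```text
[ 519.07969399 -135.83062112]
t: 17.4
tool_pos: [440.0, -167.2, 168.3]
tcp_rot: [[0.938, -0.346, 0.002], [-0.346, -0.938, -0.001], [0.002, 0.001, -1.0]]
wrist_force: [-0.3, 0.2, 0.2]
finger_gap: 0.158
grip_force: 12.0
t: 17.7
tool_pos: [439.4, -166.9, 167.4]
tcp_rot: [[0.938, -0.346, 0.001], [-0.346, -0.938, -0.0], [0.001, 0.0, -1.0]]
wrist_force: [-0.6, -0.5, 0.6]
finger_gap: 0.158
grip_force: 12.0
```

```bash
python3 -m creep '[[[0,0,0],[0,0.05,-1.2],1.3],[[0,0,0],[0,0,-1.2],1.3],[[0,0,0],[0,0,-1.2],1.3],[[0,0,0],[0,0,-1],1.3],[[0,0,0],[0,0,-0.8],1.3],[[0,0,0],[0,0,-0.7],1.3],[[0,0,0],[0,0,-0.4],1.3],[[0,0,0],[0,0,-0.25],1.3]]' && python3 -m creep '[[[0,0,0],[0,0,0],1.3],[[0,0,0],[0,0,0],1.3],[[0,0,0],[0,0,0],1.3]]' && python3 -m creep '[[[0,0,0],[0,0,0],1.9],[[0,0,0],[0,0,0],2.4],[[0,0,0],[0,0,0],2.4],[[0,0,0],[0,0,0],2.4],[[0,0,0],[0,0,0],2.4],[[0,0,0],[0,0,0.5],2.4],[[0,0,0],[0,0,1],2.4],[[0,0,0],[0,0,1.5],2.4]]' && python3 -m creep '[[[0,0,0],[0,0,3],2.4],[[0,0,0],[0,0,4],2.4],[[0,0,0],[0,0,2.7],2.4],[[0,0,0],[0,0,0],2.4],[[0,0,0],[1.68,4.04,0],2.8],[[0,0,0],[1.68,4.04,0],2.8],[[0,0,0],[1.68,4.04,0],2.8],[[0,0,0],[1.68,4.04,0],2.8]]' && python3 -m creep '[[[0,0,0],[1.68,4.04,0],2.8],[[0,0,0],[1.68,4.04,0],2.8],[[0,0,0],[1.68,4.04,0],2.8],[[0,0,0],[1.68,4.04,0],2.8],[[0,0,0],[0,0,-4],2.8],[[0,0,0],[0,0,-4],2.8],[[0,0,0],[0,0,-4],2.8],[[0,0,0],[0,0,0],2.8]]' && python3 -m creep '[[[0,0,0],[0,0,0],2.8],[[0,0,0],[0,0,0],2.8],[[0,0,0],[0,0,0],2.8],[[0,0,0],[0,0,0],2.8],[[0,0,0],[0,0,0],2.8],[[0,0,0],[0,0,0],2.8]]'
```

```text
t: 18.5
tool_pos: [439.3, -166.4, 99.3]
tcp_rot: [[0.938, -0.346, -0.0], [-0.346, -0.938, 0.0], [-0.0, 0.0, -1.0]]
wrist_force: [-0.0, -0.4, -0.7]
finger_gap: 0.157
grip_force: 12.0
t: 18.8
tool_pos: [439.5, -166.5, 99.8]
tcp_rot: [[0.938, -0.346, 0.001], [-0.346, -0.938, -0.0], [0.001, 0.0, -1.0]]
wrist_force: [0.1, -0.6, -0.2]
finger_gap: 0.155
grip_force: 12.0
t: 19.6
tool_pos: [439.0, -166.2, 130.0]
tcp_rot: [[0.938, -0.346, -0.001], [-0.346, -0.938, 0.0], [-0.001, -0.0, -1.0]]
wrist_force: [0.3, -0.7, 0.6]
finger_gap: 0.258
grip_force: 0.0
t: 20.4
tool_pos: [506.5, -3.2, 226.3]
tcp_rot: [[0.938, -0.347, -0.001], [-0.347, -0.938, -0.0], [-0.001, 0.0, -1.0]]
wrist_force: [-0.1, -0.5, 0.8]
finger_gap: 0.305
grip_force: 0.0
t: 21.2
tool_pos: [569.5, 156.4, 100.8]
tcp_rot: [[0.938, -0.346, -0.012], [-0.346, -0.938, -0.002], [-0.011, 0.006, -1.0]]
wrist_force: [0.0, 0.4, -0.2]
finger_gap: 0.305
grip_force: 0.0
t: 21.8
tool_pos: [573.8, 156.9, 107.1]
tcp_rot: [[0.938, -0.346, 0.001], [-0.346, -0.938, 0.0], [0.001, -0.0, -1.0]]
wrist_force: [0.4, -1.1, 0.4]
finger_gap: 0.306
grip_force: 0.0
```

```bash
python3 -m creep '[[[0,0,0],[0,-0.05,-1.5],2.8],[[0,0,0],[0,0,-1.5],2.8],[[0,0,0],[0,0,-1.3],2.8],[[0,0,0],[0,0,-1],2.8],[[0,0,0],[0,0,-0.8],2.8],[[0,0,0],[0,0,-0.7],2.8],[[0,0,0],[0,0,0],2.8],[[0,0,0],[0,0,0],2.8]]' &&  python3 -m creep '[[[0,0,0],[0,0,0],2.8],[[0,0,0],[0,0,0],1.3],[[0,0,0],[0,0,0],1.3],[[0,0,0],[0,0,0],1.3],[[0,0,0],[0,0,0],1.3],[[0,0,0],[0,0,0],1.3],[[0,0,0],[0,0,0],1.3],[[0,0,0],[0,0,0],1.3]]' 12 && python3 -m creep '[[[0,0,0],[0,0,1],1.3],[[0,0,0],[0,0,1],1.3],[[0,0,0],[0,0,2],1.3],[[0,0,0],[0,0,2],1.3],[[0,0,0],[0,0,3],1.3],[[0,0,0],[0,0,4],1.3],[[0,0,0],[0,0,3.8],1.3],[[0,0,0],[0,0,2],1.3]]' &&  python3 -m creep '[[[0,0,0],[-2.1,-3.83,0],1.3],[[0,0,0],[-2.1,-3.83,0],1.3],[[0,0,0],[-2.1,-3.83,0],1.3],[[0,0,0],[-2.1,-3.83,0],1.3],[[0,0,0],[-2.1,-3.83,0],1.3],[[0,0,0],[-2.1,-3.83,0],1.3],[[0,0,0],[-2.1,-3.83,0],1.3],[[0,0,0],[-2.1,-3.83,0],1.3]]' && python3 -m creep '[[[0,0,0],[0,0,0],1.3],[[0,0,0],[0,0,0],1.3],[[0,0,0],[0,0,0],1.3],[[0,0,0],[0,0,0],1.3],[[0,0,0],[0,0,0],1.3],[[0,0,0],[0,0,0],1.3]]'
python3 -c "
from h import *
look('w5')"
```

```text
t: 22.6
tool_pos: [573.9, 156.4, 38.7]
tcp_rot: [[0.938, -0.346, 0.0], [-0.346, -0.938, -0.0], [0.0, -0.0, -1.0]]
wrist_force: [-0.6, -0.5, 0.5]
finger_gap: 0.307
grip_force: 0.0
t: 23.4
tool_pos: [573.9, 156.4, 38.8]
tcp_rot: [[0.938, -0.346, 0.0], [-0.346, -0.938, -0.0], [0.0, -0.0, -1.0]]
wrist_force: [-0.2, 0.8, 2.8]
finger_gap: 0.16
grip_force: 12.0
t: 24.2
tool_pos: [574.6, 156.5, 231.4]
tcp_rot: [[0.938, -0.346, 0.006], [-0.346, -0.938, 0.001], [0.005, -0.003, -1.0]]
wrist_force: [0.3, 0.5, 0.5]
finger_gap: 0.156
grip_force: 12.0
t: 25.0
tool_pos: [404.6, -151.4, 227.5]
tcp_rot: [[0.938, -0.346, 0.001], [-0.346, -0.938, -0.001], [0.001, 0.0, -1.0]]
wrist_force: [1.2, -0.5, -0.6]
finger_gap: 0.159
grip_force: 12.0
t: 25.6
tool_pos: [406.0, -149.3, 226.5]
tcp_rot: [[0.939, -0.345, -0.0], [-0.345, -0.939, 0.0], [-0.0, 0.0, -1.0]]
wrist_force: [-0.2, -0.1, -0.3]
finger_gap: 0.157
grip_force: 12.0
[257.6 141.2] 21.9 [ 439.8 -165.6]
[189.8  64.5] 24.8 [ 518.4 -134.6]
25.65 [ 405.9 -149.4  226.5] 14.43280639349613
```

View pics/w5.png

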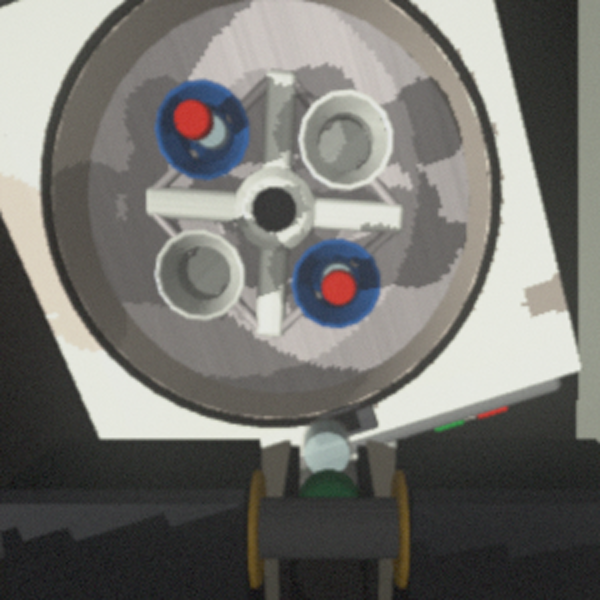

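Both reds stand in the blue cups, caps at crop (192,119) and (338,287), and the rotor hasn't moved. Next is green B into metal R.

```bash
python3 -c "
from h import *
print(atz(np.load('w5P.npy'),(338/2+90,287/2),116))"
python3 -m creep '[[[0,0,0],[2.95,-1.36,0],1.3],[[0,0,0],[2.95,-1.36,0],1.3],[[0,0,0],[2.95,-1.36,0],1.3],[[0,0,0],[0,0,-2],1.3],[[0,0,0],[0,0,-3],1.3],[[0,0,0],[0,0,-0.95],1.3],[[0,0,0],[0,0,0],1.3],[[0,0,0],[0,0,0],1.3]]' && python3 -m creep '[[[0,0,0],[0,0,0],1.3],[[0,0,0],[0,0,0],1.3],[[0,0,0],[0,0,0],1.3],[[0,0,0],[0,0,0],1.3],[[0,0,0],[0,0,0],1.3]]'
```

```text
[ 439.72217991 -166.60873967]
t: 26.45
tool_pos: [494.7, -191.0, 168.0]
tcp_rot: [[0.938, -0.346, 0.001], [-0.346, -0.938, -0.001], [0.001, 0.0, -1.0]]
wrist_force: [0.3, 0.6, -0.2]
finger_gap: 0.158
grip_force: 12.0
t: 26.95
tool_pos: [494.2, -190.9, 167.2]
tcp_rot: [[0.938, -0.346, 0.0], [-0.346, -0.938, -0.0], [0.0, 0.0, -1.0]]
wrist_force: [-0.7, 0.2, 0.6]
finger_gap: 0.159
grip_force: 12.0
```

```bash
python3 -m creep '[[[0,0,0],[0,0.05,-1.2],1.3],[[0,0,0],[0,0,-1.2],1.3],[[0,0,0],[0,0,-1.2],1.3],[[0,0,0],[0,0,-1],1.3],[[0,0,0],[0,0,-0.8],1.3],[[0,0,0],[0,0,-0.7],1.3],[[0,0,0],[0,0,-0.4],1.3],[[0,0,0],[0,0,-0.25],1.3]]' && python3 -m creep '[[[0,0,0],[0,0,0],1.3],[[0,0,0],[0,0,0],1.3],[[0,0,0],[0,0,0],1.3]]' && python3 -m creep '[[[0,0,0],[0,0,0],1.9],[[0,0,0],[0,0,0],2.4],[[0,0,0],[0,0,0],2.4],[[0,0,0],[0,0,0],2.4],[[0,0,0],[0,0,0],2.4],[[0,0,0],[0,0,0.5],2.4],[[0,0,0],[0,0,1],2.4],[[0,0,0],[0,0,1.5],2.4]]' && python3 -m creep '[[[0,0,0],[0,0,3],2.4],[[0,0,0],[0,0,4],2.4],[[0,0,0],[0,0,2.7],2.4],[[0,0,0],[0,0,0],2.4],[[0,0,0],[0.4,4.56,0],2.8],[[0,0,0],[0.4,4.56,0],2.8],[[0,0,0],[0.4,4.56,0],2.8],[[0,0,0],[0.4,4.56,0],2.8]]' && python3 -m creep '[[[0,0,0],[0.4,4.56,0],2.8],[[0,0,0],[0.4,4.56,0],2.8],[[0,0,0],[0,0,0],2.8],[[0,0,0],[0,0,-4],2.8],[[0,0,0],[0,0,-4],2.8],[[0,0,0],[0,0,-4],2.8],[[0,0,0],[0,0,0],2.8]]' && python3 -m creep '[[[0,0,0],[0,0,0],2.8],[[0,0,0],[0,0,0],2.8],[[0,0,0],[0,0,0],2.8],[[0,0,0],[0,0,0],2.8],[[0,0,0],[0,0,0],2.8],[[0,0,0],[0,0,0],2.8]]'
```

```text
t: 27.75
tool_pos: [494.2, -190.3, 99.2]
tcp_rot: [[0.938, -0.346, -0.0], [-0.346, -0.938, 0.0], [-0.0, 0.0, -1.0]]
wrist_force: [0.3, 0.5, 0.1]
finger_gap: 0.161
grip_force: 12.0
t: 28.05
tool_pos: [494.4, -190.5, 99.9]
tcp_rot: [[0.938, -0.346, 0.001], [-0.346, -0.938, -0.0], [0.001, 0.0, -1.0]]
wrist_force: [0.3, 0.5, -0.7]
finger_gap: 0.159
grip_force: 12.0
t: 28.85
tool_pos: [493.9, -190.2, 130.0]
tcp_rot: [[0.938, -0.346, -0.001], [-0.346, -0.938, 0.0], [-0.001, -0.0, -1.0]]
wrist_force: [-0.1, -0.4, 0.7]
finger_gap: 0.258
grip_force: 0.0
t: 29.65
tool_pos: [509.7, -6.3, 226.3]
tcp_rot: [[0.938, -0.347, -0.001], [-0.347, -0.938, 0.0], [-0.001, 0.0, -1.0]]
wrist_force: [1.0, 0.1, -0.6]
finger_gap: 0.304
grip_force: 0.0
t: 30.35
tool_pos: [514.2, 82.5, 101.8]
tcp_rot: [[0.938, -0.347, -0.011], [-0.347, -0.938, -0.0], [-0.01, 0.004, -1.0]]
wrist_force: [-0.8, -0.3, -0.1]
finger_gap: 0.302
grip_force: 0.0
t: 30.95
tool_pos: [518.3, 83.3, 107.0]
tcp_rot: [[0.938, -0.346, 0.001], [-0.346, -0.938, -0.0], [0.001, -0.0, -1.0]]
wrist_force: [-0.5, 0.1, -0.4]
finger_gap: 0.304
grip_force: 0.0
```

```bash
python3 -m creep '[[[0,0,0],[0,0,-1.5],2.8],[[0,0,0],[0,0,-1.5],2.8],[[0,0,0],[0,0,-1.3],2.8],[[0,0,0],[0,0,-1],2.8],[[0,0,0],[0,0,-0.8],2.8],[[0,0,0],[0,0,-0.7],2.8],[[0,0,0],[0,0,0],2.8],[[0,0,0],[0,0,0],2.8]]' &&  python3 -m creep '[[[0,0,0],[0,0,0],2.8],[[0,0,0],[0,0,0],1.3],[[0,0,0],[0,0,0],1.3],[[0,0,0],[0,0,0],1.3],[[0,0,0],[0,0,0],1.3],[[0,0,0],[0,0,0],1.3],[[0,0,0],[0,0,0],1.3],[[0,0,0],[0,0,0],1.3]]' 12 && python3 -m creep '[[[0,0,0],[0,0,1],1.3],[[0,0,0],[0,0,1],1.3],[[0,0,0],[0,0,2],1.3],[[0,0,0],[0,0,2],1.3],[[0,0,0],[0,0,3],1.3],[[0,0,0],[0,0,4],1.3],[[0,0,0],[0,0,3.8],1.3],[[0,0,0],[0,0,2],1.3]]' &&  python3 -m creep '[[[0,0,0],[-1.88,-3.88,0],1.3],[[0,0,0],[-1.88,-3.88,0],1.3],[[0,0,0],[-1.88,-3.88,0],1.3],[[0,0,0],[-1.88,-3.88,0],1.3],[[0,0,0],[-1.88,-3.88,0],1.3],[[0,0,0],[-1.88,-3.88,0],1.3],[[0,0,0],[0,0,0],1.3],[[0,0,0],[0,0,0],1.3]]' && python3 -m creep '[[[0,0,0],[0,0,0],1.3],[[0,0,0],[0,0,0],1.3],[[0,0,0],[0,0,0],1.3],[[0,0,0],[0,0,0],1.3],[[0,0,0],[0,0,0],1.3],[[0,0,0],[0,0,0],1.3]]'
python3 -c "
from h import *
look('w6')"
```

```text
t: 31.75
tool_pos: [518.3, 83.3, 38.7]
tcp_rot: [[0.938, -0.346, 0.0], [-0.346, -0.938, -0.0], [0.0, 0.0, -1.0]]
wrist_force: [0.4, -0.0, 0.3]
finger_gap: 0.302
grip_force: 0.0
t: 32.55
tool_pos: [518.4, 83.3, 38.8]
tcp_rot: [[0.938, -0.346, 0.001], [-0.346, -0.938, -0.0], [0.001, -0.0, -1.0]]
wrist_force: [-0.5, -0.0, 2.5]
finger_gap: 0.157
grip_force: 12.0
t: 33.35
tool_pos: [519.1, 83.3, 230.9]
tcp_rot: [[0.938, -0.346, 0.006], [-0.346, -0.938, -0.0], [0.005, -0.002, -1.0]]
wrist_force: [0.9, -0.3, -0.8]
finger_gap: 0.158
grip_force: 12.0
t: 34.15
tool_pos: [405.1, -150.0, 227.2]
tcp_rot: [[0.937, -0.349, 0.001], [-0.349, -0.937, -0.0], [0.001, -0.0, -1.0]]
wrist_force: [-0.6, -0.1, -0.2]
finger_gap: 0.158
grip_force: 12.0
t: 34.75
tool_pos: [405.5, -149.3, 226.5]
tcp_rot: [[0.938, -0.346, -0.0], [-0.346, -0.938, -0.0], [-0.0, 0.0, -1.0]]
wrist_force: [-0.5, -0.1, -0.7]
finger_gap: 0.161
grip_force: 12.0
[257.4 140.5] 21.9 [ 440.  -165.7]
[190.2  63.7] 24.8 [ 518.4 -135.3]
34.8 [ 405.4 -149.4  226.5] 15.038312844222315
```

View pics/w6.png

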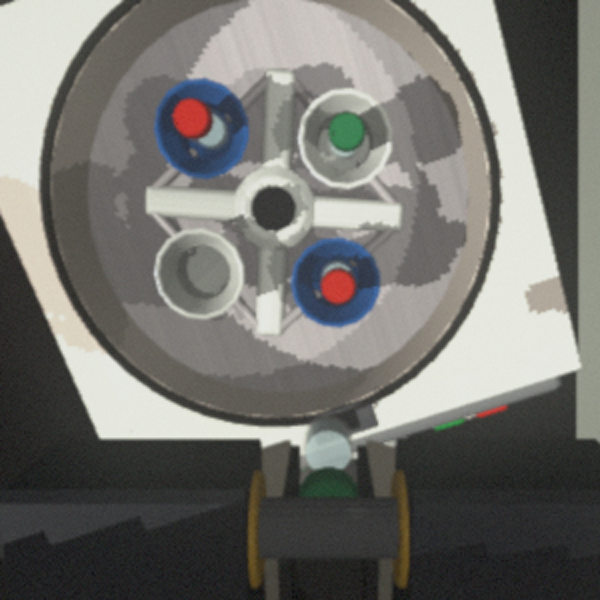

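Green 1 stands in metal R with its cap at crop (347,131), and metal L at (199,273) is empty. The last vial goes there.

```bash
python3 -m creep '[[[0,0,0],[2.9,1.9,0],1.3],[[0,0,0],[2.9,1.9,0],1.3],[[0,0,0],[0,0,0],1.3],[[0,0,0],[0,0,-2],1.3],[[0,0,0],[0,0,-3],1.3],[[0,0,0],[0,0,-0.95],1.3],[[0,0,0],[0,0,0],1.3],[[0,0,0],[0,0,0],1.3]]' && python3 -m creep '[[[0,0,0],[0,0,0],1.3],[[0,0,0],[0,0,0],1.3],[[0,0,0],[0,0,0],1.3],[[0,0,0],[0,0,0],1.3],[[0,0,0],[0,0,0],1.3]]'
```

```text
t: 35.6
tool_pos: [463.8, -111.9, 167.9]
tcp_rot: [[0.938, -0.347, 0.001], [-0.347, -0.938, -0.001], [0.001, 0.0, -1.0]]
wrist_force: [-0.4, 0.9, 0.6]
finger_gap: 0.16
grip_force: 12.0
t: 36.1
tool_pos: [463.4, -111.6, 167.2]
tcp_rot: [[0.938, -0.346, 0.0], [-0.346, -0.938, -0.0], [0.0, 0.0, -1.0]]
wrist_force: [-0.0, 0.6, -0.1]
finger_gap: 0.159
grip_force: 12.0
```

```bash
python3 -m creep '[[[0,0,0],[0,0,-1.2],1.3],[[0,0,0],[0,0,-1.2],1.3],[[0,0,0],[0,0,-1.2],1.3],[[0,0,0],[0,0,-1],1.3],[[0,0,0],[0,0,-0.8],1.3],[[0,0,0],[0,0,-0.7],1.3],[[0,0,0],[0,0,-0.4],1.3],[[0,0,0],[0,0,-0.25],1.3]]' && python3 -m creep '[[[0,0,0],[0,0,0],1.3],[[0,0,0],[0,0,0],1.3],[[0,0,0],[0,0,0],1.3]]' && python3 -m creep '[[[0,0,0],[0,0,0],1.9],[[0,0,0],[0,0,0],2.4],[[0,0,0],[0,0,0],2.4],[[0,0,0],[0,0,0],2.4],[[0,0,0],[0,0,0],2.4],[[0,0,0],[0,0,0.5],2.4],[[0,0,0],[0,0,1],2.4],[[0,0,0],[0,0,1.5],2.4]]' && python3 -m creep '[[[0,0,0],[0,0,3],2.4],[[0,0,0],[0,0,4],2.4],[[0,0,0],[0,0,2.7],2.4],[[0,0,0],[0,0,0],2.4],[[0,0,0],[-2.9,-1.9,0],2.4],[[0,0,0],[-2.9,-1.9,0],2.4],[[0,0,0],[0,0,0],2.4],[[0,0,0],[0,0,0],2.4]]' && python3 -m creep '[[[0,0,0],[0,0,0],2.4],[[0,0,0],[0,0,0],2.4],[[0,0,0],[0,0,0],2.4],[[0,0,0],[0,0,0],2.4],[[0,0,0],[0,0,0],2.4]]'
python3 -c "
from h import *
look('w7')
f=lambda im,x,y,w,h,k:cv2.resize(im[y:y+h,x:x+w,::-1],None,fx=k,fy=k,interpolation=cv2.INTER_CUBIC)
t=viewer.read_camera('top')['img'];s=viewer.read_camera('side')['img']
w=cv2.imread('pics/w7.png')[60:360,100:440]
cv2.imwrite('pics/fin.png',np.vstack([np.hstack([f(t,165,155,85,60,4),f(s,284,180,85,60,4)]),np.hstack([cv2.resize(w,(340,300)),f(s,145,140,85,75,4)])]))"
```

```text
t: 36.9
tool_pos: [463.4, -111.5, 99.3]
tcp_rot: [[0.938, -0.346, -0.0], [-0.346, -0.938, -0.0], [-0.0, 0.0, -1.0]]
wrist_force: [-0.1, 0.0, 0.3]
finger_gap: 0.156
grip_force: 12.0
t: 37.2
tool_pos: [463.6, -111.6, 99.8]
tcp_rot: [[0.938, -0.346, 0.001], [-0.346, -0.938, -0.0], [0.001, 0.0, -1.0]]
wrist_force: [0.4, -0.3, -1.3]
finger_gap: 0.155
grip_force: 12.0
t: 38.0
tool_pos: [463.1, -111.4, 130.1]
tcp_rot: [[0.938, -0.346, -0.001], [-0.346, -0.938, 0.0], [-0.001, 0.0, -1.0]]
wrist_force: [-0.4, -0.2, -0.3]
finger_gap: 0.263
grip_force: 0.0
t: 38.8
tool_pos: [405.2, -149.7, 226.6]
tcp_rot: [[0.938, -0.348, 0.0], [-0.348, -0.938, 0.0], [0.0, -0.0, -1.0]]
wrist_force: [0.8, 0.2, 0.1]
finger_gap: 0.262
grip_force: 0.0
t: 39.3
tool_pos: [405.5, -149.3, 226.4]
tcp_rot: [[0.938, -0.346, -0.0], [-0.346, -0.938, 0.0], [-0.0, 0.0, -1.0]]
wrist_force: [0.6, -0.3, -0.7]
finger_gap: 0.261
grip_force: 0.0
[257.4 140.7] 22.0 [ 439.8 -165.7]
[190.2  64. ] 24.7 [ 518.3 -135.2]
39.35 [ 405.5 -149.4  226.5] 24.13727884129592
```

View pics/fin.png

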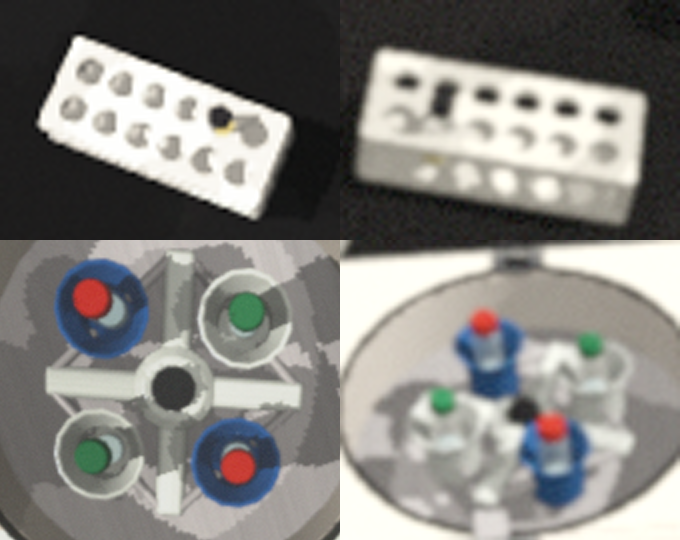

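All four vials stand upright. The reds are in the blue cups, opposite each other, with caps at (92,298) and (238,466). The greens are in the metal cups, opposite each other, with caps at (246,312) and (93,455). The black-capped vial is still in its rack bore at (221,117), and the gripper is empty and clear.

```bash
python3 -c "
from bench import job_done
print(job_done())"
```

```text
the job is handed in; nothing more can be done
None
```

I seated all four vials upright and handed the job in at about 39 s: reds opposite each other in the blue cups, greens opposite each other in the aluminium cups, and the black-capped vial left in its rack bore.

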